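# Clamp the button jar and unscrew its lid

### The arm

A 6-joint arm with a two-finger parallel gripper is mounted at the origin on a cart in front of the work surface, level with it; the furniture and walls round the work are solid. World frame = base frame: x ahead of the robot, y to its left, z up, the work surface at z = 0. Lengths are in m, angles in rad, forces in N, time in s.
With the tool pointing down it reaches from about 0.375 to 0.825 m from the base axis. Payload 5.5 kg.
Tool frame: the origin (TCP) lies midway between the tips of the shut fingers; the grasp point (between the pads) lies 19 mm behind it (r.hold_point_z is the distance from the TCP to the grasp point, in m); z points along the fingers, y is the line along which they close (so a half turn about z gives the same grasp; the last joint's range is limited). The gripper opens to 85 mm and grips with 20 to 120 N. Pads are 22 mm wide; open, the fingers measure 114 mm over their backs; the gripper's body (76 mm by 85 mm) begins 54 mm behind the grasp point. The pads swing forward as they close: fully open they stand 13 mm farther back than shut.
Start: joints at [1.2, 0.314, -0.047, 1.21, 0, 1.571], TCP at [0.217, 0.559, 0.231] pointing down, gripper open.
Joint ranges: [-2.67, 2.67], [-0.69, 1.73], [-1.03, 1.25], [-2.08, 2.16], [-1.42, 1.45], [-3.14, 3.14]. Speed limits (rad/s): [2.39, 2.39, 3.01, 3.14, 3.14, 3.14].

### API

Orientations are given as a 3x3 rotation matrix whose columns are the frame's x, y, z axes.
In Python, from station import status, eyes, order, r gives the robot as it stands.
- The arm moves only by the shell command python3 -m jog 'ROWS' [OPENING] [FORCE]. ROWS is rows parted by semicolons, their numbers by spaces, 1 to 10 of them, each of 4 numbers: dx, dy, dz in m, then a turn about the tool's z in rad; each row is the pose to reach, as a shift and turn from the pose commanded when the command began, along the tool's axes at that moment; what a row does not reach only later rows make up. A row lasts 1/10 s, in which the tool goes at most 0.05 m and 0.15 rad, less where a joint would pass 70% of its speed; a pose out of reach is approached as far as the arm can. OPENING is the finger opening in m, set as the command begins (- or left out keeps the last). The fingers move at their own pace and stop on an object; FORCE is the grip in N (left out, the last holds). Time passes only in rows, so rows that do not move let the fingers close. It prints the time, the measured TCP pose, the force, the opening and the grip force at its end.
- status.read_state(): the state, without advancing time (a new reading comes with each control period).
- eyes.grab_frame(name): name is "scene" or "top"; returns the picture (420x560x3 uint8, red, green, blue); there is no depth.
- eyes.camera_params(name): a dict with "camera_matrix" (3x3 intrinsics, pixels), "rvec" (rotation vector, rad) and "tvec" (3), from world to camera coordinates, as OpenCV has them. Camera axes: x right, y down, z forward; pixel columns grow to the right and rows downward; lengths in m; the calibration is good to about 2 mm. A picture is of the moment at which its call begins. camera_params takes no time and is no camera call.
- order.hand_in(): hands the job in; it is judged then, once.
Trained networks look in the newest picture that a camera, given by its name, has taken for a name from the list of things; names that differ only in an ending like _2 or _b are one class to them, and where a whole thing is asked for, a point or a joint stands for the part that bears it (a point fixed in the world has none). Each returns a list of dicts, best first, with "score" (0 to 1); they miss things now and then, are a little off and sometimes report something else, mostly with a low value. They report only what shows in the picture. A call takes as long as a camera call.
- eyes.recognise(camera, query): "position" ([x, y, z] in m, in world coordinates, good to about 4 mm: the middle of the surface that is visible of it).
The state is a dict: "t": time; "qpos": joint angles; "qd": joint speeds; "joint_efforts": joint torques, N m; "tcp_pos": TCP position; "ee_rot": TCP orientation; "contact_force": force on the tool from outside, world axes, zero at the start; "moment": the same for the moment, N m; "opening": finger opening in m; "finger_force": force on a finger pad.
Only numpy, scipy, OpenCV 4.12 (cv2) and the standard library are available. Lean on these libraries where they do the work, as an engineer would, in place of code of your own. Each camera call takes 0.05 s, during which the arm holds its last target. There are 200 camera calls.

### The job

Turn the black knob of the blue jar clamp clockwise until it clicks past its detent and stops, so that the jar of spare buttons is braced. Then unscrew the yellow lid anticlockwise just until its threads let go (its black line then points at about the red mark on the jar), without turning or lifting the jar in the clamp, and lift the lid straight up. Finish still holding it in the gripper, level and still, straight over the jar with its lower edge about 2 cm above the jar's mouth; do not put it down, and leave the other things on the worktop alone.

Things in the scene. Friction and masses are not known exactly. Their poses are not given: they have to be found in the camera images.
- jar_clamp: Blue jar clamp fixed to the worktop. Base plate 90 x 220 (along y) x 12 mm; origin at the centre of its underside. Jar at y = -55 mm between a V block (-y side) and a moving jaw, both to 62 mm high; knob on a column 84 mm high at y = +55 mm.
- clamp_knob (a joint): Knob angle, rad: 0 released (the start), growing clockwise seen from above to a hard stop at 1.30, clamped. Detent crest at 0.70: below it the knob springs back to 0, beyond it it snaps on to about 1.30 and stays. Peak torque about 0.3 N m.
- knob_grip (a point): On the knob's axis at grip height, 105 mm above the worktop, turning with the knob. The knob is a black upright bar 14 mm thick (point x), 44 mm long (point y), 93 to 116 mm above the worktop, on a round skirt 42 mm wide; white line on top towards point -y. Grip across the 14 mm. At joint value 0 its axes are parallel to the clamp's.
- jar: Round glass jar of coloured buttons, 64 mm wide, about 0.45 kg, loose until clamped (clamping shifts it under 2 mm). Origin at the centre of its underside, 12 mm above the worktop, z up. Shoulder at 76 mm, neck 33 mm wide to 96 mm, in its mouth a white sprung seal disc, up to 100 mm when free. Red mark on shoulder and side at 1.25 rad anticlockwise from jar x.
- jar_side (a point): Point on the jar's side, 32 mm along its x from its axis, 40 mm above its origin; turns with the jar.
- lid: Yellow twist-off lid, 54 mm wide, 22 mm high, 50 g. Origin at the centre of its lower edge, z up; black line on top along its x. Screwed on, the origin is 80 mm above the jar's (92 mm above the worktop). It unscrews anticlockwise from above with 0.3 to 0.7 N m: grip the skirt with 40 N or more.
- lid_line (a point): Outer end of the lid's black line, 25 mm along lid x. Yaw of the lid in the jar's frame: 0 is hard tight; starts at 0 to 0.2 rad. It does not rise while turning; from about 1.0 rad its lugs are free of the ribs on the neck and the seal pushes it up (30 N, 2 mm), felt by the hand; at 1.6 rad it jams against the next ribs.
- stamp: Red-handled hand stamp, 24 x 44 x 70 mm, standing at the left: leave alone.
- tape_measure: Yellow tape measure, 58 x 69 x 22 mm, lying at the left: leave alone.
- glue_stick: Glue stick with red cap, 25 mm across, 96 mm high, standing at the left: leave alone.

How it is judged:
By the outcome, as a careful person would: the job done as asked, in the order asked, and still so for the second after the job is handed in, while the arm keeps its last pose, push and grip.
It also fails if it takes over 48 s, if anything falls off the work surface, if the arm or the gripper's body presses on something with over 40 N, if the wrist force passes 120 N, or if a joint passes its speed limit or range.

## Working session

There is one attempt and no reset: what is moved stays moved. The work goes in short steps, Python scripts to look and compute and a shell command to move; the robot and the scene stay as the last step left them, time stands still between calls to the robot, and variables do not carry over. Pictures are saved under pics/ and viewed, at most 10 in all, crops included, and the job is handed in when it is done.

```bash
mkdir -p pics; ls
python3 - <<'E'
from station import status,eyes,order,r
import cv2,numpy as np
for n in("scene","top"):
    im=eyes.grab_frame(n); cv2.imwrite(f"pics/{n}0.png",im[:,:,::-1])
    p=eyes.camera_params(n); R=cv2.Rodrigues(np.array(p["rvec"]))[0]
    print(n,np.round(p["camera_matrix"],1).tolist(),(-R.T@np.array(p["tvec"]).ravel()).round(3),R.round(2).tolist())
    for q in("jar_clamp","clamp_knob","jar","lid","lid_line","stamp","tape_measure","glue_stick"):
        print(q,[(np.round(d["position"],3).tolist(),round(d["score"],2)) for d in eyes.recognise(n,q)][:2])
s=status.read_state();print(s["t"],s["tcp_pos"],np.round(s["ee_rot"],3).tolist(),s["opening"],r.hold_point_z)
E
```

```text
pics
scene [[454.8, 0.0, 276.3], [0.0, 454.8, 209.8], [0.0, 0.0, 1.0]] [ 0.15  -0.415  0.772] [[0.84, -0.54, 0.01], [-0.37, -0.59, -0.72], [0.4, 0.6, -0.69]]
jar_clamp [([0.469, -0.06, 0.043], 0.64)]
clamp_knob [([0.497, -0.028, 0.101], 0.9), ([0.571, 0.308, 0.059], 0.28)]
jar [([0.45, -0.154, 0.072], 0.94), ([0.495, -0.028, 0.103], 0.69)]
lid [([0.465, -0.134, 0.109], 0.82)]
lid_line [([0.466, -0.133, 0.118], 0.79)]
stamp [([0.484, 0.37, 0.016], 0.63)]
tape_measure [([0.569, 0.421, 0.021], 0.56)]
glue_stick [([0.567, 0.311, 0.054], 0.63)]
top [[538.2, 0.0, 290.2], [0.0, 538.2, 200.1], [0.0, 0.0, 1.0]] [0.355 0.152 1.074] [[0.01, -1.0, -0.02], [-0.98, -0.01, -0.18], [0.18, 0.02, -0.98]]
jar_clamp [([0.487, -0.041, 0.035], 0.64)]
clamp_knob [([0.497, -0.02, 0.099], 0.94)]
jar [([0.456, -0.107, 0.079], 0.65)]
lid [([0.466, -0.129, 0.112], 0.91)]
lid_line [([0.466, -0.125, 0.116], 0.59)]
stamp [([0.486, 0.366, 0.014], 0.53)]
tape_measure [([0.57, 0.427, 0.025], 0.83)]
glue_stick [([0.565, 0.313, 0.093], 0.64)]
0.9 [0.21741528 0.55923556 0.23131976] [[-0.932, 0.362, 0.0], [0.362, 0.932, 0.0], [-0.0, 0.0, -1.0]] 0.08604294661730502 0.0187
```

Run:
```python
from station import eyes
import cv2,numpy as np
out=[]
for n in("scene","top"):
    im=cv2.imread(f"pics/{n}0.png")
    p=eyes.camera_params(n)
    pt=cv2.projectPoints(np.array([[.48,-.08,.09]]),np.array(p["rvec"]),np.array(p["tvec"]),np.array(p["camera_matrix"]),None)[0].ravel()
    x,y=(pt-[65,70]).astype(int); x=max(0,min(x,430));y=max(0,min(y,280)); print(n,x,y,pt)
    out.append(cv2.resize(im[y:y+140,x:x+130],None,fx=3,fy=3,interpolation=cv2.INTER_CUBIC))
cv2.imwrite("pics/c0.png",np.hstack(out))
```

```text
scene 259 237 [324.09636419 307.30256304]
top 360 160 [425.7662395  230.28851389]
```

View pics/scene0.png

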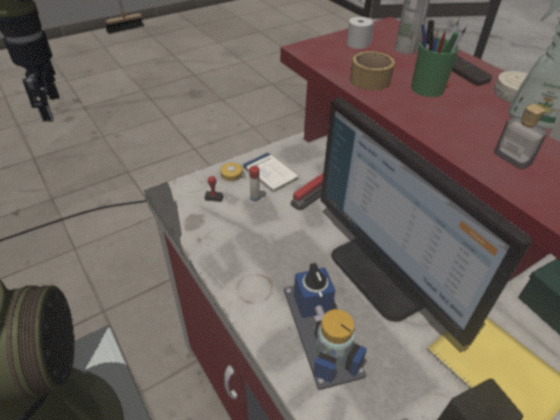

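View pics/c0.png

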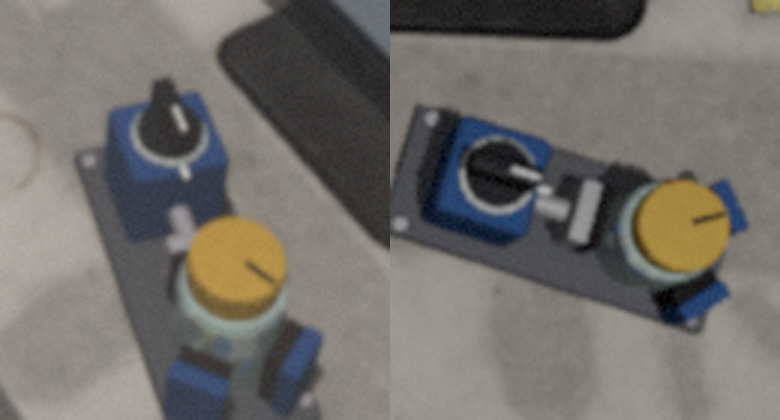

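```bash
cat > tri.py <<'E'
from station import status,eyes,order,r
import cv2,numpy as np
def P(n):
    p=eyes.camera_params(n);return np.array(p["camera_matrix"]),np.array(p["rvec"],float),np.array(p["tvec"],float)
def norm(n,px):
    K,rv,tv=P(n);return cv2.undistortPoints(np.array(px,float).reshape(-1,1,2),K,None).reshape(-1,2)
def tri(a,b):
    M=[np.hstack([cv2.Rodrigues(P(n)[1])[0],P(n)[2].reshape(3,1)]) for n in("scene","top")]
    X=cv2.triangulatePoints(M[0],M[1],norm("scene",a).T,norm("top",b).T);return (X[:3]/X[3]).T
def onz(n,px,z):
    K,rv,tv=P(n);R=cv2.Rodrigues(rv)[0];c=-R.T@tv.ravel();out=[]
    for u in norm(n,px):
        d=R.T@np.array([*u,1]);out.append(c+d*(z-c[2])/d[2])
    return np.array(out)
E
python3 - <<'E'
from tri import *
S=lambda x,y:(259+x/3,237+y/3)
T=lambda x,y:(360+(x-390)/3,160+y/3)
a=[S(171,130),S(180,118),S(237,255),S(275,282),S(248,263),S(88,160)]
b=[T(497,175),T(527,174),T(683,225),T(724,216),T(695,222),T(431,118)]
X=tri(a,b)
for n,x,i,j in zip("ring whitemid lid linetip lineinner bolt".split(),X,a,b):print(n,x.round(4))
for n,px in(("scene",a),("top",b)):
  for k,z in((0,.095),(1,.116),(2,.114),(3,.114),(4,.114)):print(n,k,onz(n,[px[k]],z).round(4))
print("plate top edges", onz("top",[T(416,105),T(392,235),T(700,330)],.012).round(3))
E
```

```text
ring [ 0.5019 -0.0254  0.0919]
whitemid [ 0.4977 -0.0378  0.1205]
lid [ 0.4683 -0.1293  0.1186]
linetip [ 0.4743 -0.1538  0.1193]
lineinner [ 0.4702 -0.1365  0.1185]
bolt [0.5151 0.0175 0.0204]
scene 0 [[ 0.5008 -0.0274  0.095 ]]
scene 1 [[ 0.4999 -0.0351  0.116 ]]
scene 2 [[ 0.4704 -0.1273  0.114 ]]
scene 3 [[ 0.4773 -0.1518  0.114 ]]
scene 4 [[ 0.4723 -0.1345  0.114 ]]
top 0 [[ 0.5009 -0.0246  0.095 ]]
top 1 [[ 0.4986 -0.0388  0.116 ]]
top 2 [[ 0.469  -0.1307  0.114 ]]
top 3 [[ 0.4746 -0.1552  0.114 ]]
top 4 [[ 0.4708 -0.1379  0.114 ]]
plate top edges [[ 0.56   0.013  0.012]
 [ 0.473  0.03   0.012]
 [ 0.413 -0.169  0.012]]
```

View pics/top0.png

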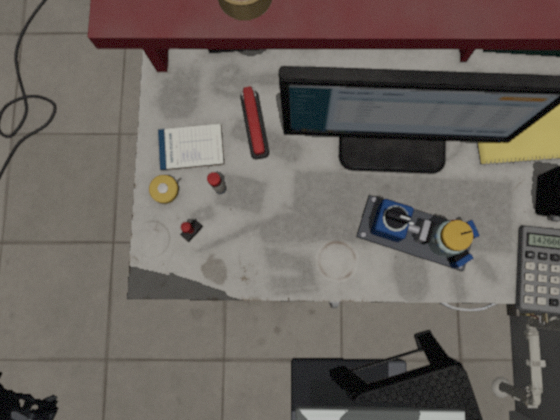

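```bash
python3 -m jog '-.03 -.028 0 0;-.065 -.06 0 0;-.1 -.093 0 0;-.135 -.126 0 0;-.17 -.158 0 0;-.205 -.191 0 0;-.24 -.224 0 0;-.275 -.256 0 0;-.31 -.289 0 0;-.345 -.322 0 0' .085 40; python3 -m jog '-.035 -.033 0 -.1;-.07 -.065 0 -.25;-.1 -.093 0 -.4;-.12 -.112 0 -.55;-.129 -.12 0 -.7;-.129 -.12 0 -.85;-.129 -.12 0 -1;-.129 -.12 0 -1.15;-.129 -.12 0 -1.3;-.129 -.12 0 -1.45'
```

```text
t: 1.9
tcp_pos: [0.4229, 0.1323, 0.2317]
ee_rot: [[-0.932, 0.362, 0.001], [0.362, 0.932, 0.0], [-0.001, 0.001, -1.0]]
contact_force: [2.4, 1.2, -0.5]
opening: 0.0849
finger_force: 0.0
t: 2.9
tcp_pos: [0.499, -0.0246, 0.2314]
ee_rot: [[-0.494, -0.87, 0.0], [-0.87, 0.494, -0.0], [-0.0, -0.0, -1.0]]
contact_force: [-0.2, 0.9, -0.2]
opening: 0.085
finger_force: 0.0
```

```bash
python3 -m jog '0 0 0 -.1;0 0 .02 -.2;0 0 .05 -.2;0 0 .08 -.2;0 0 .1 -.2;0 0 .1 -.2;0 0 .1 -.2'
python3 - <<'E'
from tri import *
o=[]
for n,c in(("scene",(250,210)),("top",(340,150))):
    im=eyes.grab_frame(n)[:,:,::-1]; o.append(cv2.resize(im[c[1]:c[1]+150,c[0]:c[0]+130],None,fx=3,fy=3,interpolation=cv2.INTER_CUBIC))
cv2.imwrite("pics/c1.png",np.hstack(o))
E
```

```text
t: 3.6
tcp_pos: [0.4991, -0.0245, 0.1317]
ee_rot: [[-0.317, -0.949, -0.0], [-0.949, 0.317, 0.0], [0.0, 0.0, -1.0]]
contact_force: [0.2, 0.2, 0.0]
opening: 0.0849
finger_force: 0.0
```

View pics/c1.png

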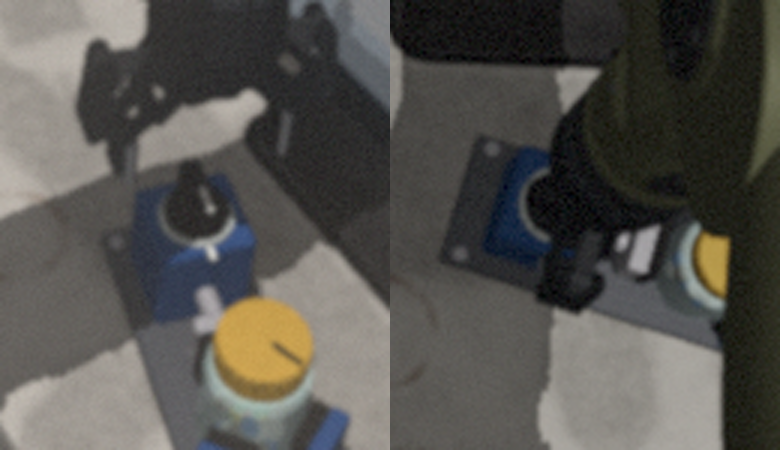

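```bash
python3 -m jog '0 0 .02 0;0 0 .035 0;0 0 .035 0;0 0 .035 0'; python3 -m jog '0 0 0 0;0 0 0 0;0 0 0 0;0 0 0 0;0 0 0 0;0 0 0 0;0 0 0 0;0 0 0 0;0 0 0 0;0 0 0 0' 0 50
```

```text
t: 4.1
tcp_pos: [0.4997, -0.0245, 0.0974]
ee_rot: [[-0.317, -0.949, 0.001], [-0.949, 0.317, -0.0], [-0.0, -0.001, -1.0]]
contact_force: [-0.7, 0.1, 1.0]
opening: 0.0852
finger_force: 0.0
t: 5.1
tcp_pos: [0.502, -0.0255, 0.0972]
ee_rot: [[-0.317, -0.948, 0.005], [-0.949, 0.317, -0.002], [0.0, -0.006, -1.0]]
contact_force: [6.8, -3.0, -1.7]
opening: 0.0128
finger_force: 53.7
```

```bash
python3 -m jog '0 -.0025 0 0;0 -.0025 0 .1;0 -.0025 0 .2;0 -.0025 0 .3;0 -.0025 0 .4;0 -.0025 0 .5;0 -.0025 0 .6;0 -.0025 0 .7;0 -.0025 0 .8;0 -.0025 0 .9' ; python3 -m jog '0 0 0 .1;0 0 0 .2;0 0 0 .3;0 0 0 .38;0 0 0 .42;0 0 0 .42'; python3 -c "
from tri import *
s=status.read_state();print(s['moment'],s['qpos'])"
```

```text
t: 6.1
tcp_pos: [0.5005, -0.0239, 0.0971]
ee_rot: [[-0.941, -0.338, -0.001], [-0.338, 0.941, 0.003], [0.0, 0.003, -1.0]]
contact_force: [-4.8, 4.0, 11.0]
opening: 0.0129
finger_force: 55.6
t: 6.7
tcp_pos: [0.5005, -0.023, 0.0971]
ee_rot: [[-0.998, 0.07, -0.001], [0.07, 0.998, 0.005], [0.002, 0.005, -1.0]]
contact_force: [-4.8, 8.2, 12.0]
opening: 0.0128
finger_force: 56.5
[1.59214275 1.0817253  0.64334823] [-0.04914614  0.22902264 -0.48296203  0.86031782  0.00495931  0.02068868]
```

```bash
python3 -m jog '0 0 0 0;0 0 0 0;0 0 0 0;0 0 0 0;0 0 0 0' .085; python3 -m jog '0 0 -.02 0;0 0 -.05 0;0 0 -.08 0;0 0 -.1 0;0 0 -.1 0';python3 - <<'E'
from tri import *
s=status.read_state();print(s['moment'],s['contact_force'])
o=[]
for n,c in(("scene",(250,210)),("top",(340,150))):
    im=eyes.grab_frame(n)[:,:,::-1]; o.append(cv2.resize(im[c[1]:c[1]+150,c[0]:c[0]+130],None,fx=3,fy=3,interpolation=cv2.INTER_CUBIC))
    for q in("lid","lid_line","clamp_knob"): print(n,q,[(np.round(d["position"],3).tolist(),round(d["score"],2)) for d in eyes.recognise(n,q)][:2])
cv2.imwrite("pics/c2.png",np.hstack(o))
E
```

```text
t: 7.2
tcp_pos: [0.5014, -0.0254, 0.0962]
ee_rot: [[-0.997, 0.072, -0.0], [0.072, 0.997, -0.0], [0.0, -0.0, -1.0]]
contact_force: [-0.2, 0.5, -0.4]
opening: 0.083
finger_force: 0.0
t: 7.7
tcp_pos: [0.5035, -0.0255, 0.1993]
ee_rot: [[-0.997, 0.072, 0.005], [0.072, 0.997, -0.0], [-0.005, 0.0, -1.0]]
contact_force: [1.1, 0.3, -0.1]
opening: 0.0848
finger_force: 0.0
[ 0.02404696 -0.02812834 -0.01198143] [ 1.06193753  0.25194981 -0.0530562 ]
scene lid [([0.467, -0.134, 0.11], 0.74)]
scene lid_line [([0.463, -0.136, 0.115], 0.75), ([0.486, 0.374, 0.016], 0.58)]
scene clamp_knob [([0.496, -0.028, 0.11], 0.91)]
top lid [([0.466, -0.128, 0.113], 0.79)]
top lid_line [([0.468, -0.124, 0.114], 0.69)]
top clamp_knob [([0.502, -0.013, 0.094], 0.63)]
```

View pics/c2.png

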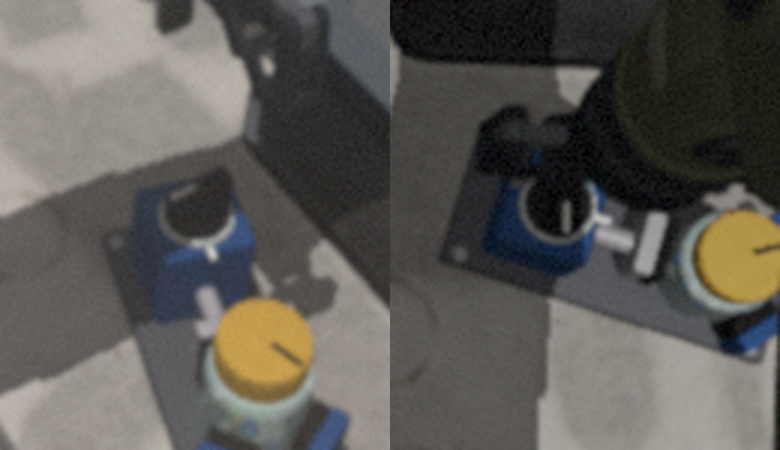

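```bash
python3 -m jog '.006 -.025 0 0;.014 -.06 0 0;.02 -.09 0 0;.0244 -.1065 0 0;.0244 -.1065 .02 0;.0244 -.1065 .045 0;.0244 -.1065 .065 0;.0244 -.1065 .065 0;.0244 -.1065 .065 0'
```

```text
t: 9.0
tcp_pos: [0.4691, -0.1297, 0.1312]
ee_rot: [[-0.997, 0.071, -0.001], [0.071, 0.997, 0.0], [0.001, 0.0, -1.0]]
contact_force: [0.7, -0.4, 0.5]
opening: 0.0852
finger_force: 0.0
```

```bash
python3 -m jog '0 0 .02 0;0 0 .035 0;0 0 .045 0;0 0 .045 0;0 0 .045 0'; python3 -m jog '0 0 0 0;0 0 0 0;0 0 0 0;0 0 0 0;0 0 0 0;0 0 0 0' .02 25
```

```text
t: 9.5
tcp_pos: [0.47, -0.1299, 0.0871]
ee_rot: [[-0.997, 0.071, 0.001], [0.071, 0.997, -0.0], [-0.001, -0.0, -1.0]]
contact_force: [0.5, 0.5, 0.4]
opening: 0.0848
finger_force: 0.0
t: 10.1
tcp_pos: [0.4703, -0.1287, 0.0873]
ee_rot: [[-0.997, 0.071, 0.002], [0.071, 0.997, 0.003], [-0.002, 0.003, -1.0]]
contact_force: [-0.8, 3.6, 6.0]
opening: 0.0532
finger_force: 25.4
```

Run:
```python
from tri import *
s=status.read_state();print(s['moment'],s['contact_force'],s['tcp_pos'])
im=eyes.grab_frame("scene")[:,:,::-1]
cv2.imwrite("pics/c3.png",cv2.resize(im[230:380,260:410],None,fx=4,fy=4,interpolation=cv2.INTER_CUBIC))
```

```text
[ 1.06742236  0.15509748 -0.02047131] [-0.84752772  3.61309987  5.96615231] [ 0.47026319 -0.12865872  0.08731894]
```

View pics/c3.png

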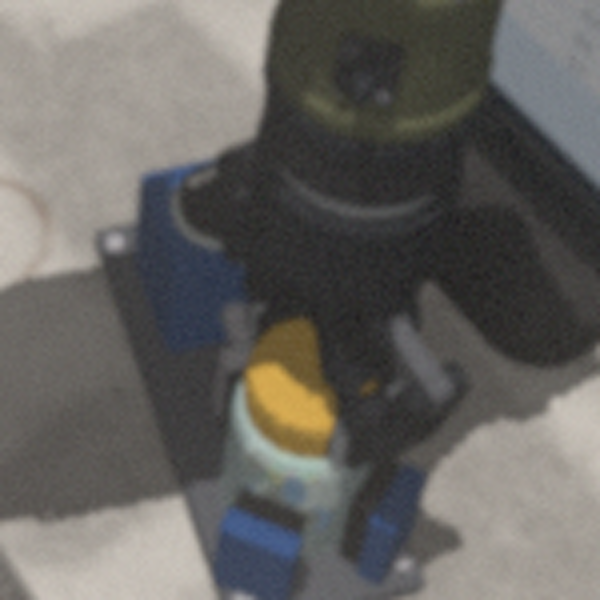

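```bash
python3 -m jog '0 .0012 -.002 0;0 .0012 -.002 0;0 .0012 -.002 0' .065; python3 -m jog '0 0 0 0;0 0 0 0;0 0 0 0;0 0 0 0' .02 70;  python3 -c "
from tri import *
s=status.read_state();print(s['moment'])"
```

```text
t: 10.45
tcp_pos: [0.4697, -0.1287, 0.0885]
ee_rot: [[-0.997, 0.071, 0.0], [0.071, 0.997, -0.0], [-0.0, -0.0, -1.0]]
contact_force: [-0.1, -0.3, 0.1]
opening: 0.065
finger_force: 0.0
t: 10.85
tcp_pos: [0.4695, -0.1286, 0.0888]
ee_rot: [[-0.997, 0.071, 0.0], [0.071, 0.997, -0.0], [-0.0, -0.0, -1.0]]
contact_force: [-1.2, 0.6, 5.2]
opening: 0.0523
finger_force: 71.9
[0.18400988 0.4201124  0.04772365]
```

```bash
python3 -m jog '0 0 0 -.08;0 0 0 -.16;0 0 0 -.24;0 0 0 -.32;0 0 0 -.4;0 0 0 -.48;0 0 0 -.56;0 0 0 -.64;0 0 0 -.72;0 0 0 -.8';  python3 - <<'E'
from tri import *
s=status.read_state();print(s['moment'],s['qpos'])
im=eyes.grab_frame("scene")[:,:,::-1]
cv2.imwrite("pics/c4.png",cv2.resize(im[230:380,260:410],None,fx=4,fy=4,interpolation=cv2.INTER_CUBIC))
E
```

```text
t: 11.85
tcp_pos: [0.4701, -0.1287, 0.089]
ee_rot: [[-0.745, -0.668, 0.001], [-0.668, 0.745, -0.0], [-0.001, -0.001, -1.0]]
contact_force: [-1.3, 1.1, 8.5]
opening: 0.0525
finger_force: 72.4
[ 0.19551067  0.24028134 -0.35042538] [-2.67442847e-01  2.12177869e-01 -5.26248378e-01  8.31240043e-01
  2.41836969e-04 -9.98322651e-01]
```

View pics/c4.png

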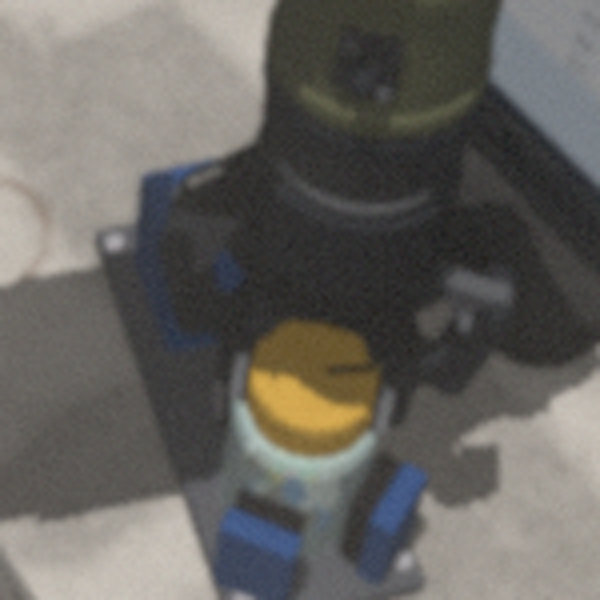

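```bash
python3 -m jog '0 0 0 -.05;0 0 0 -.1;0 0 0 -.1'; python3 -m jog '0 0 0 -.05;0 0 0 -.05'; python3 -m jog '0 0 0 -.05;0 0 0 -.05';python3 -c "
from tri import *
s=status.read_state();print(s['moment'])"
```

```text
t: 12.2
tcp_pos: [0.4705, -0.1288, 0.0898]
ee_rot: [[-0.675, -0.738, 0.002], [-0.738, 0.675, -0.0], [-0.001, -0.002, -1.0]]
contact_force: [-2.3, 1.3, 14.9]
opening: 0.0523
finger_force: 73.1
t: 12.4
tcp_pos: [0.4709, -0.1288, 0.0905]
ee_rot: [[-0.637, -0.771, 0.003], [-0.771, 0.637, -0.0], [-0.002, -0.002, -1.0]]
contact_force: [-3.4, 1.4, 18.5]
opening: 0.0522
finger_force: 73.6
t: 12.6
tcp_pos: [0.4711, -0.1289, 0.0905]
ee_rot: [[-0.598, -0.801, 0.003], [-0.801, 0.598, -0.001], [-0.002, -0.003, -1.0]]
contact_force: [-3.2, 1.7, 18.2]
opening: 0.0523
finger_force: 73.5
[0.37644657 0.71578733 0.07246688]
```

```bash
python3 -m jog '0 0 0 -.04;0 0 0 -.08;0 0 0 -.08;0 0 -.003 -.08;0 0 -.007 -.08;0 0 -.013 -.08;0 0 -.02 -.08;0 0 -.028 -.08;0 0 -.034 -.08;0 0 -.036 -.08'; python3 -m jog '0 0 0 0;0 0 0 0;0 0 0 0;0 0 0 0;0 0 0 0'
python3 - <<'E'
from tri import *
s=status.read_state();print(s['moment'],s['qd'])
o=[]
for n,c in(("scene",(270,230)),("top",(390,165))):
    im=eyes.grab_frame(n)[:,:,::-1]; cv2.imwrite(f"pics/{n}5.png",im); o.append(cv2.resize(im[c[1]:c[1]+140,c[0]:c[0]+130],None,fx=3,fy=3,interpolation=cv2.INTER_CUBIC))
    for q in("lid","lid_line","jar","clamp_knob"): print(n,q,[(np.round(d["position"],3).tolist(),round(d["score"],2)) for d in eyes.recognise(n,q)][:2])
cv2.imwrite("pics/c5.png",np.hstack(o))
E
```

```text
t: 13.6
tcp_pos: [0.4701, -0.1288, 0.1253]
ee_rot: [[-0.533, -0.846, 0.001], [-0.846, 0.533, -0.0], [-0.0, -0.001, -1.0]]
contact_force: [-0.2, 1.1, -0.7]
opening: 0.0523
finger_force: 73.0
t: 14.1
tcp_pos: [0.4694, -0.1286, 0.1241]
ee_rot: [[-0.533, -0.846, -0.0], [-0.846, 0.533, 0.0], [0.0, 0.0, -1.0]]
contact_force: [0.1, -0.1, -0.1]
opening: 0.0522
finger_force: 73.0
[-0.01266643 -0.04812032  0.01537963] [-0.00046011 -0.00056598  0.00116914  0.00025138  0.00065328 -0.00059736]
scene lid [([0.466, -0.138, 0.144], 0.66)]
scene lid_line [([0.464, -0.138, 0.152], 0.79)]
scene jar [([0.456, -0.15, 0.082], 0.74)]
scene clamp_knob [([0.496, -0.024, 0.115], 0.49)]
top lid [([0.473, -0.115, 0.15], 0.77), ([0.564, 0.311, 0.089], 0.62)]
top lid_line [([0.476, -0.109, 0.149], 0.72)]
top jar [([0.464, -0.109, 0.086], 0.61)]
top clamp_knob [([0.505, -0.019, 0.099], 0.95)]
```

View pics/c5.png

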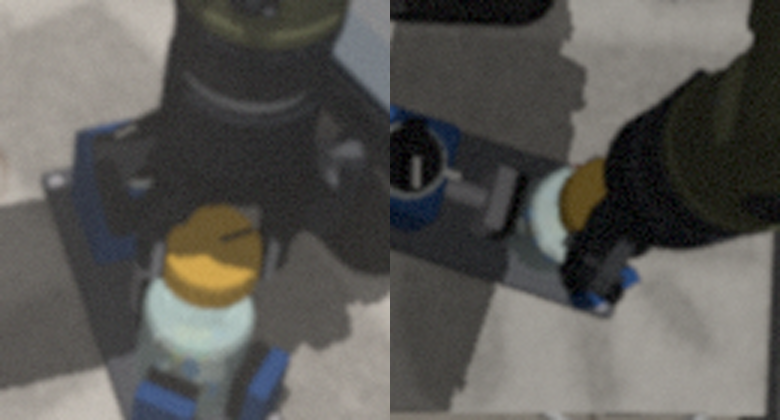

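Run:
```python
from tri import *
K,rv,tv=P("scene")
a=np.linspace(0,2*np.pi,73)
im=cv2.imread("pics/scene5.png"); hsv=cv2.cvtColor(im,cv2.COLOR_BGR2HSV)
m=cv2.inRange(hsv,(15,110,60),(30,255,255))[285:345,315:372]
ys,xs=np.nonzero(m);print("mask rows",ys.min()+285,ys.max()+285,"cols",xs.min()+315,xs.max()+315)
im0=cv2.imread("pics/scene0.png");m=cv2.inRange(cv2.cvtColor(im0,cv2.COLOR_BGR2HSV),(15,110,60),(30,255,255))[300:360,315:372]
ys,xs=np.nonzero(m);print("initial",ys.min()+300,ys.max()+300,xs.min()+315,xs.max()+315)
for z in(.092,.126,.128,.130):
    f=lambda h:cv2.projectPoints(np.c_[.4695+.027*np.cos(a),-.1295+.027*np.sin(a),0*a+z+h],rv,tv,K,None)[0].reshape(-1,2)
    p=np.r_[f(0),f(.022)];print(z,p.min(0),p.max(0))
```

```text
mask rows 298 331 cols 325 356
initial 309 342 321 353
0.092 [321.07147153 309.41338027] [354.76703024 344.78184108]
0.126 [322.76269266 297.71809882] [357.58803952 333.85333594]
0.128 [322.86550447 297.00723745] [357.75966836 333.18838807]
0.13 [322.96869918 296.29374192] [357.931952   332.52089601]
```

```bash
python3 -c "
from station import order
print(order.hand_in())"
```

```text
the job is handed in; nothing more can be done
None
```

I handed the job in at about 14.5 s: the knob is turned to its stop and holding, and the lid is unscrewed and held level and still about 2 cm above the jar's mouth. The jar did not visibly move, but the red mark was out of view, so I judged the release from the lid's upward push and not from the mark.

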